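# Close and lock the kiln controller's terminal cover

### The arm

A 7-joint arm with a two-finger parallel gripper is mounted at the origin on the work surface. World frame = base frame: x ahead of the robot, y to its left, z up, the work surface at z = 0. Lengths are in m, angles in rad, forces in N, time in s.
With the tool pointing down it reaches from about 0.4 to 0.9 m from the base axis. Payload 5.6 kg.
Tool frame: the origin (TCP) lies midway between the tips of the shut fingers; the grasp point (between the pads) lies behind it (env.pinch_z is the z of the grasp point in the tool frame, in m); z points along the fingers, y is the direction in which the jaws open and shut (so a half turn about z gives the same grasp; the last joint's range is limited). The gripper opens to 92 mm and grips with 3 to 60 N. Pads are 20 mm wide; open, the fingers measure 128 mm over their backs; the gripper's body (75 mm by 189 mm) begins 69 mm behind the grasp point.
Start: joints at [-1.381, 0.468, -0.012, 1.603, 0.006, 1.071, -0.056], TCP at [0.15, 0.632, 0.215] pointing down, gripper open.
Joint ranges: [-2.53, 2.53], [-0.31, 2.02], [-1.57, 1.55], [0.28, 2.44], [-1.29, 4.43], [0.15, 1.84], [-2.92, 2.92]. Speed limits (rad/s): [2.57, 2.57, 3.14, 3.14, 3.14, 3.14, 3.14].

### API

Orientations are given as a unit quaternion [w, x, y, z].
In Python, from workcell import sensors, imaging, env gives the robot as it stands.
- The arm moves only by the tool drive_tool, never from a script. Its argument "targets" is a list of rows, each a list of 5 numbers: the shift along the world's x, y, z in m, then the turn about the world's z in rad, then the closure in counts, from 0 (fully open) to 255 (shut). A call has 1 to 5 rows; each row shifts and turns the pose as measured when the row begins; what a row does not reach is not made up. A row lasts 1/8 s, in which the tool goes at most 62.5 mm and 10.7 degrees, less where a joint would pass 70% of its speed; a pose out of reach is approached as far as the arm can. A call is refused whole if a number of a shift passes 0.0625 or a number of a turn 0.188, either way. A call with a gripper value outside its range is refused whole. The fingers move at their own pace and stop on an object; "grip_force" is the grip in N (left out, the last holds). Time passes only in rows, so rows that do not move let the fingers close. It gives the time, the measured TCP pose, the force and the opening at its end, in the units of the state.
- sensors.read_state(): the state, without advancing time (a new reading comes with each control period).
- imaging.camera(name): name is "side" or "top"; returns a dict with "img" (384x512x3 uint8, red, green, blue), "depth" (384x512 float32, m along the optical axis (not along the pixel's ray), 0 where there is no reading), "fx", "fy", "cx", "cy" (pixels), "k1" (the pictures are not rectified: a ray, as slopes to the right and down, at radius r is drawn at 1 + k1 r^2 times it, then the intrinsics apply), "R" (3x3) and "t" (3): a world point X has camera coordinates R X + t. Camera axes: x right, y down, z forward; pixel columns grow to the right and rows downward; lengths in m; the calibration is good to about 2 mm. A picture is of the moment at which its call begins.
- env.close_job(): hands the job in, once; it reports no verdict.
The state is a dict: "time": time; "qpos": joint angles; "dq": joint speeds; "joint_efforts": joint torques, N m; "position": TCP position; "tcp_rot": TCP orientation; "force": force on the tool from outside, world axes, zero at the start; "ft_torque": the same for the moment, N m; "gripper_width": finger opening in m.
Only numpy, scipy, OpenCV 4.12 (cv2) and the standard library are available. Lean on these libraries where they do the work, as an engineer would, in place of code of your own. Each camera call takes 0.05 s, during which the arm holds its last target. There are 200 camera calls.

### The job

Close up the kiln controller: push its sliding cover along the rails until it is fully home against the stops, then set a fingertip in the slot of the big cam fastener and turn it a quarter turn clockwise, seen from above, until its hook is locked behind the cover's keeper. Only push and turn with the fingers: do not lift the cover, do not move the molds, gauge or other loose things on the bench, and leave the controller's black knob as it is set.

Things in the scene. Friction and masses are not known exactly. Their poses are not given: they have to be found in the camera images.
- ctrl: Kiln controller, fixed: sage-green enamel case 170 (x) x 340 (y) x 80 mm tall, meter and black knob on its front (-x) face. Origin: centre of its underside, on the bench; z up. On its flat top two steel rails 8 mm thick, 10 mm tall run along its y at x = -61 and +61 mm, up to y = 166; the cover slides between them with 2 mm play a side. Beyond the cover (+y) the top is bare.
- home_stop (a point): Where the middle of the cover's leading (-y) edge lies when the cover is home, on the case top (80 mm above the bench), at x = 0, y = -56 mm of the controller; axes as its. Two steel stops 7 mm tall stand there at x = -46 and +46 mm. Home puts the cover's origin 65 mm and its lip's outer face 130 mm from here towards +y.
- cover: Loose grey metal cover, about 0.35 kg, 110 (x) x 130 (y) x 6 mm, flat on the case top between the rails, axes as the controller's. Origin: centre of its underside. Starts 30 to 60 mm from home, to be pushed to the controller's -y; slides by friction, stays where left. Keeper: steel block mid leading (-y) edge, 16 (x) x 6 mm, top 18 mm above the case top.
- cover_lip (a point): Middle of the outer (+y) face of the push lip along the cover's trailing (+y) edge, 14 mm above the case top: push here towards -y. The lip is 80 mm wide (x), 8 mm thick, its top 22 mm above the case top. Axes as the cover's.
- cam_axis (a point): Fixed point on the vertical axis of the cam fastener at the upper face of its head, 21 mm above the case top; at x = 0, y = -105 mm of the controller, axes as its. Head: dark metal disc 90 mm across with a straight slot through its middle, 32 mm wide, 18 mm deep, open at top and both ends. A steel tongue on the head, 16 x 4 mm, square to the slot, runs 19 to 68 mm out, hook down at its end.
- cam (a joint): Turn of the fastener, rad, growing clockwise from above. 0 (unlocked): slot along the controller's y, tongue to its -x; 1.57 (locked, hard stop): slot along x, tongue to +y, hooked behind the keeper. Starts at 0 to 0.4. Friction 0.12 N m (4 N at 30 mm); stays where left. The hook strikes the keeper if the cover is over 5 mm from home.
- dial (a joint): The controller's black knob, 42 mm across, on its front face at y = +80 mm: to be left alone. Reads 0 at the start.
- mold_long: Loose graphite mold 90 x 32 x 25 mm with three round cavities; bystander. Origin: centre of its underside.
- mold_block: Loose graphite mold 50 x 50 x 30 mm with one round cavity; bystander. Origin: centre of its underside.
- crucible: Loose mustard ceramic crucible, 56 mm across, 55 mm tall; bystander. Origin: centre of its underside.
- bottle_bottom: Loose smoky glass bottle bottom, an open dish 72 mm across, 45 mm tall; bystander. Origin: centre of its underside.
- gauge: Loose brass bead sizer gauge, flat strip 110 x 36 x 5 mm; bystander. Origin: centre of its underside.
- mandrel_cup: Loose turned steel mandrel stand, 52 mm across the foot, 55 mm tall; bystander. Origin: centre of its underside.
Mind the look-alikes: they are no part of the job. Of the things like the cover, leave any that is green or orange; of the rest the smaller one is meant.

How it is judged:
By the outcome, as a careful person would: the job done as asked, in the order asked, and still so for the second after the job is handed in, with the robot touching nothing.
It also fails if it takes over 51 s, if anything falls off the work surface, if the arm or the gripper's body presses on something with over 40 N, if the wrist force passes 120 N, or if a joint passes its speed limit or range.

## Working session

There is one attempt and no reset: what is moved stays moved. The work goes in short steps, Python scripts to look and compute and a tool call to move; the robot and the scene stay as the last step left them, time stands still between calls to the robot, and variables do not carry over. Pictures are saved under pics/ and viewed, about 8 in all and at most 12, crops included, and the job is handed in when it is done.

Besides the shell and the picture viewer there is one more tool, called after "Emit:" in YAML: its name, and indented under it one key for each argument. drive_tool: Moves the arm, as the interface text tells. Its arguments: {"type":"object","properties":{"targets":{"type":"array"},"grip_force":{"type":"number"}},"required":["targets"]}

```bash
ls; mkdir -p pics; cat > h.py <<'E'
import numpy as np, cv2
from workcell import sensors, imaging, env
def cam(n):
    c=imaging.camera(n); c['R']=np.array(c['R']); c['t']=np.array(c['t']); return c
def ray(c,u,v):
    K=np.array([[c['fx'],0,c['cx']],[0,c['fy'],c['cy']],[0,0,1.]])
    s=cv2.undistortPoints(np.array([[[u,v]]],float),K,np.array([c['k1'],0,0,0.]))[0,0]
    return -c['R'].T@c['t'], c['R'].T@np.array([s[0],s[1],1.])
def onz(c,u,v,z):
    o,d=ray(c,u,v); return o+d*(z-o[2])/d[2]
def dep(c,u,v):
    o,d=ray(c,u,v); return o+d*float(c['depth'][int(round(v)),int(round(u))])
def proj(c,X):
    p=c['R']@np.array(X)+c['t']; s=p[:2]/p[2]; s=s*(1+c['k1']*(s@s)); return s*[c['fx'],c['fy']]+[c['cx'],c['cy']]
E
python3 - <<'E'
from h import *
for n in('top','side'):
    c=cam(n); cv2.imwrite(f'pics/{n}0.png',c['img'][:,:,::-1])
    print(n,c['fx'],c['k1'],-c['R'].T@c['t'],c['R'])
print(sensors.read_state(),env.pinch_z)
E
```

```text
pics
top 439.3560758892317 -0.16429841401945428 [0.36490868 0.10811048 1.43202977] [[ 0.01615084 -0.99986887  0.0011831 ]
 [-0.98847249 -0.01614488 -0.15053727]
 [ 0.15053663  0.00126184 -0.98860363]]
side 487.57720601626056 -0.14454601385110888 [ 0.2683226  -0.68806208  1.10679799] [[ 0.93602626 -0.35186435  0.00680607]
 [-0.2650552  -0.71755604 -0.64409554]
 [ 0.231518    0.60108636 -0.76491477]]
{'time': 0.1, 'qpos': array([-1.38100862,  0.46829171, -0.01153351,  1.60347707,  0.00601174,
        1.07139607, -0.05634156]), 'dq': array([-0.00059054, -0.00148097,  0.00126049, -0.00188005,  0.00062032,
        0.00133662, -0.00070139]), 'joint_efforts': array([ 6.96484258e-04, -5.21643126e+01, -1.26964800e-02, -2.44367748e+01,
       -5.68548229e-02,  1.40005059e-02,  4.83076985e-05]), 'position': array([0.14994462, 0.63196068, 0.21375643]), 'tcp_rot': array([-1.25832883e-05,  1.16211908e-01,  9.93224144e-01, -7.69629164e-04]), 'force': array([-0.79976178,  0.20676166, -1.06370369]), 'ft_torque': array([-0.025242  ,  0.01596399, -0.00881723]), 'gripper_width': 0.09176036611403904} -0.0187
```

View pics/top0.png

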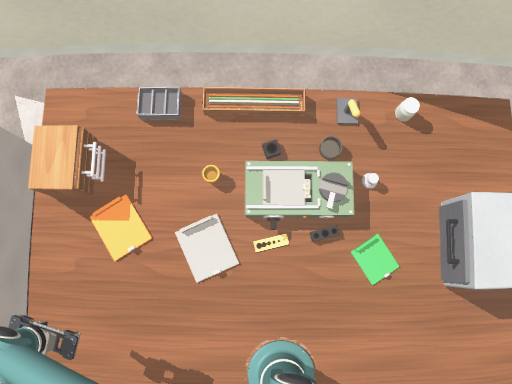

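View pics/side0.png

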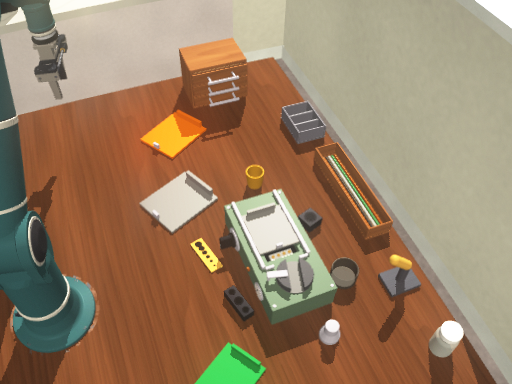

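Top view: controller at about (299,189), yaw near 0, with the cover at (285,188), cam at (335,187) and knob at (274,222). The larger grey panel at (207,248) and the green and orange ones are look-alikes. Next I measure the case and zoom in.

```bash
python3 - <<'E'
from h import *
c=cam('top'); im=c['img']
hsv=cv2.cvtColor(im,cv2.COLOR_RGB2HSV)
print(hsv[168,330],hsv[210,300])
m=cv2.inRange(hsv,(35,25,50),(80,140,255)); m[:150]=0;m[235:]=0;m[:,:230]=0;m[:,365:]=0
Z=[]
# top-face pixels by depth
P=[]
for v,u in zip(*np.nonzero(m)):
    p=dep(c,u,v)
    if abs(p[2]-.08)<.008: P.append(p)
P=np.array(P); print(len(P),np.median(P[:,2]))
r=cv2.minAreaRect((P[:,:2]*1000).astype(np.float32)); print('case',r, cv2.boxPoints(r))
o=np.array(r[0])/1000
a=r[2]; yaw=np.radians(a if a<45 else a-90); print('yaw',yaw)
Rz=np.array([[np.cos(yaw),-np.sin(yaw)],[np.sin(yaw),np.cos(yaw)]])
for n,x,y,z in(('cam',0,-.105,.101),('home',0,-.056,.08),('lipY',0,.1,.1)):
    w=np.r_[o+Rz@[x,y],z]; print(n,w,proj(c,w))
# depth profile along controller y at x=0
for y in np.arange(-.16,.175,.004):
    w=np.r_[o+Rz@[0.0,y],.09]; u,v=proj(c,w); p=dep(c,u,v); q=Rz.T@(p[:2]-o); print('%.3f:%.3f,%.3f'%(y,q[1],p[2]),end=' ')
big=cv2.resize(im[145:240,235:365],None,fx=6,fy=6,interpolation=cv2.INTER_CUBIC); cv2.imwrite('pics/z1.png',big[:,:,::-1])
E
```

```text
[ 49  47 202] [ 50  42 202]
2703 0.07979285580152506
case ((587.463134765625, -48.342010498046875), (170.04086303710938, 336.80548095703125), 0.9019091129302979) [[ 499.8025    118.701584]
 [ 505.104    -218.06215 ]
 [ 675.1238   -215.3856  ]
 [ 669.82227   121.37813 ]]
yaw 0.01574128357437506
cam [ 0.5891159 -0.153329   0.101    ] [334.38879661 186.11760204]
home [ 0.58834461 -0.10433507  0.08      ] [317.63156412 187.189212  ]
lipY [0.58588907 0.0516456  0.1       ] [268.15843547 186.09774381]
-0.160:-0.162,0.083 -0.156:-0.158,0.080 -0.152:-0.153,0.084 -0.148:-0.150,0.081 -0.144:-0.145,0.085 -0.140:-0.142,0.082 -0.136:-0.138,0.079 -0.132:-0.134,0.082 -0.128:-0.129,0.086 -0.124:-0.126,0.082 -0.120:-0.121,0.083 -0.116:-0.117,0.083 -0.112:-0.114,0.082 -0.108:-0.109,0.084 -0.104:-0.105,0.082 -0.100:-0.101,0.083 -0.096:-0.098,0.080 -0.092:-0.092,0.087 -0.088:-0.090,0.081 -0.084:-0.085,0.082 -0.080:-0.082,0.081 -0.076:-0.077,0.082 -0.072:-0.074,0.080 -0.068:-0.070,0.078 -0.064:-0.066,0.081 -0.060:-0.061,0.081 -0.056:-0.057,0.082 -0.052:-0.054,0.077 -0.048:-0.049,0.082 -0.044:-0.045,0.083
[... 294 characters left out ...]
020:0.020,0.088 0.024:0.024,0.090 0.028:0.027,0.082 0.032:0.032,0.087 0.036:0.036,0.087 0.040:0.040,0.086 0.044:0.044,0.091 0.048:0.048,0.088 0.052:0.052,0.085 0.056:0.056,0.090 0.060:0.060,0.090 0.064:0.064,0.085 0.068:0.067,0.082 0.072:0.072,0.085 0.076:0.076,0.086 0.080:0.080,0.090 0.084:0.084,0.088 0.088:0.088,0.084 0.092:0.092,0.086 0.096:0.096,0.085 0.100:0.100,0.084 0.104:0.104,0.083 0.108:0.108,0.101 0.112:0.112,0.099 0.116:0.116,0.103 0.120:0.120,0.078 0.124:0.124,0.083 0.128:0.128,0.079 0.132:0.132,0.079 0.136:0.136,0.083 0.140:0.140,0.080 0.144:0.144,0.075 0.148:0.148,0.079 0.152:0.152,0.080 0.156:0.156,0.077 0.160:0.160,0.085 0.164:0.164,0.083 0.168:0.168,0.082 0.172:0.173,-0.000
```

View pics/z1.png

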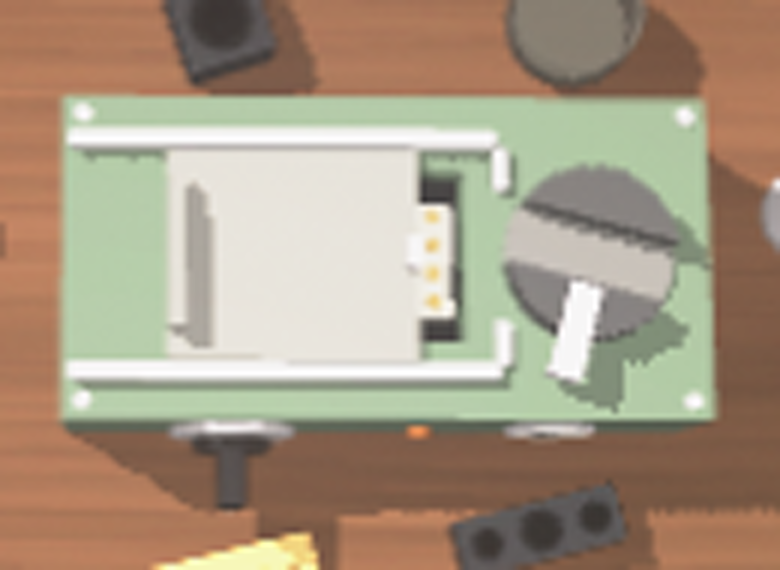

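The zoom shows the lip outer face at ctrl y ≈ +118 mm, so the cover is about 44 mm from home. The cam slot is at about 0.23 rad with its centre near zoom pixel (592,253), as predicted. The yaw is 0.016. I'll approach with the fingers shut.

Emit:
drive_tool:
  targets:
    - [0.039,-0.047,0,0.06,255]
    - [0.039,-0.047,0,0.06,255]
    - [0.039,-0.047,0,0.06,255]
    - [0.039,-0.047,0,0.06,255]
    - [0.039,-0.047,0,0,255]
  grip_force: 20

```text
time: 0.78
position: [0.344, 0.3933, 0.2118]
tcp_rot: [-0.001, -0.013, 1.0, -0.001]
force: [1.4, 0.7, 0.4]
gripper_width: 0.0438
```

Emit:
drive_tool:
  targets:
    - [0.04,-0.048,0,0,255]
    - [0.04,-0.048,0,0,255]
    - [0.04,-0.048,0,0,255]
    - [0.04,-0.048,0,0,255]
    - [0.04,-0.048,0,0,255]

```text
time: 1.4
position: [0.5426, 0.1523, 0.2121]
tcp_rot: [-0.0, -0.013, 1.0, -0.0]
force: [1.2, 1.3, 0.6]
gripper_width: 0.0004
```

```bash
python3 -c "
from h import *
s=sensors.read_state(); print(s['qpos'],s['position'],s['gripper_width'])"
```

```text
[-0.49908905  0.32387005  0.20419     1.83173745 -0.07640389  0.99479409
  1.33397636] [0.54262827 0.15228749 0.21213045] 0.0004463350854237247
```

Emit:
drive_tool:
  targets:
    - [0.042,-0.044,0,0,255]
    - [0,0,-0.05,0,255]
    - [0,0,-0.04,0,255]
    - [0,0,-0.02,0,255]
    - [0,0,0,0,255]

```text
time: 2.02
position: [0.5886, 0.0993, 0.0987]
tcp_rot: [0.001, -0.008, 1.0, -0.002]
force: [-0.6, -0.1, 0.7]
gripper_width: 0.0005
```

```bash
python3 -c "
from h import *
c=cam('side'); cv2.imwrite('pics/s1.png',cv2.resize(c['img'][150:350,180:380],None,fx=3,fy=3)[:,:,::-1])"
```

```text
(no output)
```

View pics/s1.png

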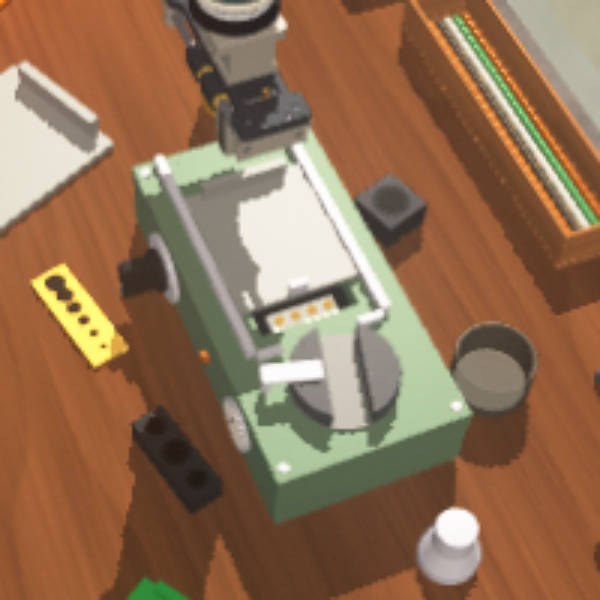

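The side crop shows the shut fingers behind the lip, at zoom (265,150), between the rails and clear of everything. I'll lower a little and push.

Emit:
drive_tool:
  targets:
    - [-0.002,0,-0.007,0,255]
    - [0,-0.01,0,0,255]
    - [0,-0.01,0,0,255]
    - [0,-0.01,0,0,255]
    - [0,0,0,0,255]

```text
time: 2.7
position: [0.5891, 0.0683, 0.0958]
tcp_rot: [0.004, -0.008, 1.0, -0.0]
force: [0.2, -0.4, -0.2]
gripper_width: 0.0003
```

Emit:
drive_tool:
  targets:
    - [-0.002,-0.008,-0.004,0,255]
    - [-0.001,-0.006,-0.002,0,255]
    - [0,-0.004,0,0,255]

```text
time: 3.08
position: [0.5889, 0.0567, 0.0927]
tcp_rot: [0.008, -0.01, 1.0, 0.004]
force: [-0.3, 1.5, -0.5]
gripper_width: 0.0005
```

Emit:
drive_tool:
  targets:
    - [0,-0.004,0,0,255]
    - [0,-0.004,0,0,255]

```text
time: 3.32
position: [0.5888, 0.0491, 0.0926]
tcp_rot: [0.008, -0.011, 1.0, 0.004]
force: [-0.1, 3.9, 1.2]
gripper_width: 0.0008
```

Emit:
drive_tool:
  targets:
    - [0,-0.004,0,0,255]
    - [0,-0.004,0,0,255]

```text
time: 3.58
position: [0.5889, 0.0409, 0.0926]
tcp_rot: [0.008, -0.011, 1.0, 0.005]
force: [1.3, 10.6, 0.6]
gripper_width: 0.0001
```

Emit:
drive_tool:
  targets:
    - [0,-0.003,0,0,255]
    - [0,-0.003,0,0,255]

```text
time: 3.82
position: [0.5891, 0.041, 0.0927]
tcp_rot: [0.008, -0.012, 1.0, 0.008]
force: [-0.1, 9.5, 0.5]
gripper_width: 0.0001
```

Emit:
drive_tool:
  targets:
    - [0,-0.003,0,0,255]
    - [0,-0.003,0,0,255]

```text
time: 4.08
position: [0.5891, 0.0411, 0.0928]
tcp_rot: [0.008, -0.014, 1.0, 0.012]
force: [-0.3, 9.7, 0.2]
gripper_width: 0.0006
```

The push stalls firmly at TCP y ≈ 0.041, near the predicted 0.044. I'll press once more, back off, lift and open partially.

Emit:
drive_tool:
  targets:
    - [0,-0.008,0,0,255]
    - [0,0.02,0,0,255]

```text
time: 4.32
position: [0.5891, 0.0593, 0.093]
tcp_rot: [0.008, -0.015, 1.0, 0.016]
force: [0.2, 0.1, -0.8]
gripper_width: 0.0005
```

Emit:
drive_tool:
  targets:
    - [0,0.005,0.05,0,255]
    - [0,0,0.05,0,255]
    - [0,0.03,0.03,0,140]
    - [0,0.03,0,0,140]
    - [0,0,0,0,140]

```text
time: 4.95
position: [0.5879, 0.1223, 0.2256]
tcp_rot: [0.007, -0.014, 1.0, 0.012]
force: [-0.3, -1.1, -0.3]
gripper_width: 0.0283
```

```bash
python3 - <<'E'
from h import *
o=np.array([.58746,-.04834]); yaw=.01574
Rz=np.array([[np.cos(yaw),-np.sin(yaw)],[np.sin(yaw),np.cos(yaw)]])
c=cam('top'); im=c['img']; print(sensors.read_state()['gripper_width'])
cv2.imwrite('pics/z2.png',cv2.resize(im[145:240,235:365],None,fx=6,fy=6,interpolation=cv2.INTER_CUBIC)[:,:,::-1])
for x,y,z in((0,-.056,.098),(0,-.05,.098),(.04,.074,.102),(-.04,.074,.102),(0,-.105,.101)):
    u=proj(c,np.r_[o+Rz@[x,y],z]); print((x,y,z),(u-[235,145])*6)
E
```

```text
0.032724127720095524
(0, -0.056, 0.098) [501.18657626 247.53331442]
(0, -0.05, 0.098) [489.63267667 247.51896065]
(0.04, 0.074, 0.102) [249.14106178 169.2442665 ]
(-0.04, 0.074, 0.102) [250.5893186  323.46578361]
(0, -0.105, 0.101) [596.32901724 246.71180828]
```

View pics/z2.png

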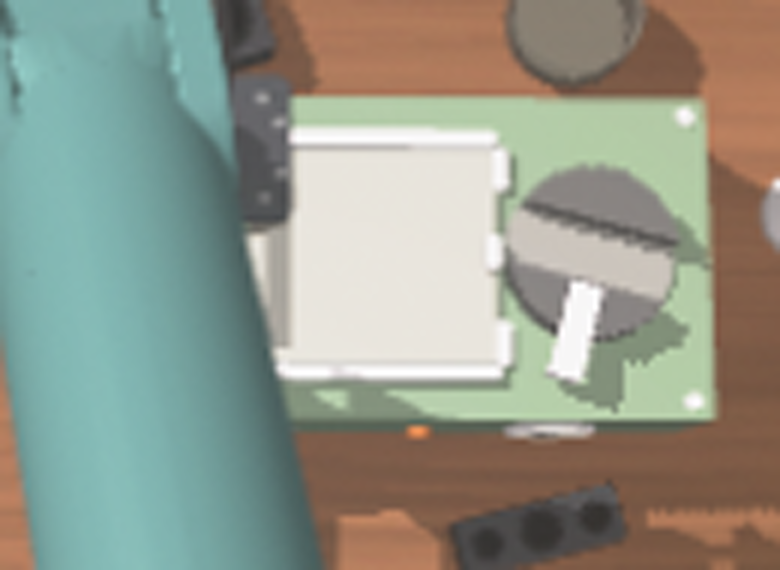

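The zoom shows the cover against both stops at (500,170) and (500,345), with the keeper between them. It is home. The disc centre is at about (594,252), giving the cam at about (0.588, -0.152), and the slot is at about 0.25 rad. I'll move above it with the fingers about 41 mm apart along the slot.

Emit:
drive_tool:
  targets:
    - [0,-0.055,0,-0.09,140]
    - [0,-0.055,0,-0.09,140]
    - [0,-0.055,0,-0.085,140]
    - [0,-0.055,0,0,140]
    - [0,-0.052,0,0,140]

```text
time: 5.62
position: [0.5839, -0.1651, 0.2228]
tcp_rot: [0.006, 0.125, 0.992, 0.007]
force: [1.3, 0.6, -0.2]
gripper_width: 0.0413
```

Emit:
drive_tool:
  targets:
    - [0,0,0,0,140]

```text
time: 5.75
position: [0.5815, -0.1732, 0.2223]
tcp_rot: [0.006, 0.13, 0.991, 0.005]
force: [0.5, 0.9, -0.5]
gripper_width: 0.0418
```

Emit:
drive_tool:
  targets:
    - [0.006,0.021,0,0.027,140]
    - [0,0,-0.04,0,140]
    - [0,0,-0.04,0,140]
    - [0,0,0,0,140]

```text
time: 6.25
position: [0.5882, -0.1444, 0.1399]
tcp_rot: [0.005, 0.112, 0.994, 0.006]
force: [-0.4, -0.1, -0.2]
gripper_width: 0.041
```

```bash
python3 - <<'E'
from h import *
print(sensors.read_state()['position'],sensors.read_state()['qpos'])
c=cam('side'); cv2.imwrite('pics/s2.png',cv2.resize(c['img'][150:300,210:360],None,fx=4,fy=4)[:,:,::-1])
E
```

```text
[ 0.58819536 -0.14440183  0.13988962] [-0.05359921  0.48151897  0.32347335  1.80311083 -0.21013353  0.88126615
  1.71517657]
```

View pics/s2.png

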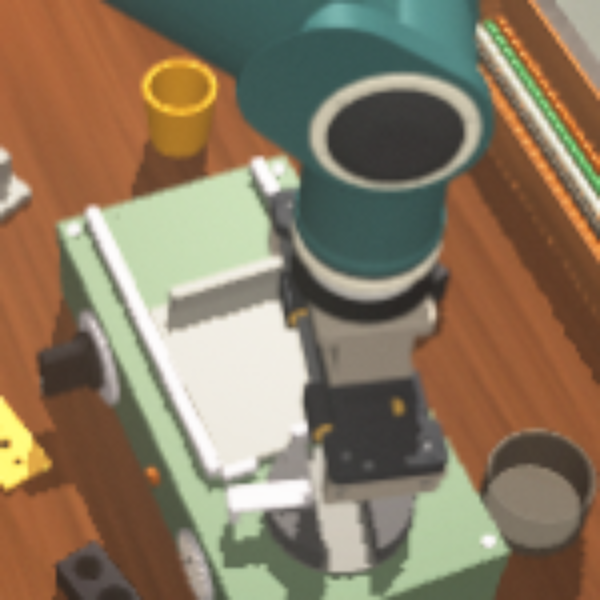

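The side crop shows the fingers over the slot and aligned with it, near zoom (370,490). I'll centre and lower with force checks.

Emit:
drive_tool:
  targets:
    - [0,-0.008,-0.02,-0.01,140]
    - [0,0,0,0,140]

```text
time: 6.55
position: [0.5916, -0.1523, 0.1233]
tcp_rot: [0.009, 0.116, 0.993, 0.006]
force: [0.4, -1.0, -0.3]
gripper_width: 0.0418
```

Emit:
drive_tool:
  targets:
    - [0,0,-0.01,0,140]
    - [0,0,-0.008,0,140]
    - [0,0,0,0,140]

```text
time: 6.92
position: [0.5925, -0.1526, 0.1055]
tcp_rot: [0.01, 0.116, 0.993, 0.006]
force: [0.9, 0.1, 0.0]
gripper_width: 0.0415
```

Emit:
drive_tool:
  targets:
    - [-0.004,0,0,0,140]
    - [0,0,-0.007,0,140]
    - [0,0,0,0,140]

```text
time: 7.3
position: [0.5884, -0.1528, 0.0984]
tcp_rot: [0.01, 0.116, 0.993, 0.006]
force: [-0.7, -0.1, 0.3]
gripper_width: 0.0413
```

Emit:
drive_tool:
  targets:
    - [0,0,-0.006,0,140]
    - [0,0,0,0,140]

```text
time: 7.55
position: [0.5885, -0.1527, 0.092]
tcp_rot: [0.01, 0.116, 0.993, 0.006]
force: [-0.4, -0.3, -0.1]
gripper_width: 0.0415
```

The fingers are in the slot with no contact. Now I turn clockwise.

Emit:
drive_tool:
  targets:
    - [0,0,-0.001,-0.1,140]
    - [0,0,0,-0.1,140]
    - [0,0,0,-0.1,140]
    - [0,0,0,0,140]

```text
time: 8.05
position: [0.5893, -0.1535, 0.0912]
tcp_rot: [0.012, 0.267, 0.964, 0.004]
force: [-0.4, 0.8, 0.3]
gripper_width: 0.0414
```

Emit:
drive_tool:
  targets:
    - [0,0,0,-0.1,140]
    - [0,0,0,-0.1,140]
    - [0,0,0,-0.1,140]
    - [0,0,0,-0.1,140]

```text
time: 8.55
position: [0.5885, -0.1531, 0.0911]
tcp_rot: [0.012, 0.454, 0.891, 0.002]
force: [-0.6, 0.3, 0.8]
gripper_width: 0.0415
```

```bash
python3 - <<'E'
from h import *
s=sensors.read_state(); print(s['force'],s['ft_torque'],s['qpos'])
c=cam('side'); cv2.imwrite('pics/s3.png',cv2.resize(c['img'][170:320,210:360],None,fx=4,fy=4)[:,:,::-1])
E
```

```text
[-0.60344892  0.2713604   0.7855023 ] [-0.09579634  0.07731843  0.11923064] [-0.1720861   0.56996885  0.49319609  1.84683826 -0.3658898   0.79066755
  1.13701199]
```

View pics/s3.png

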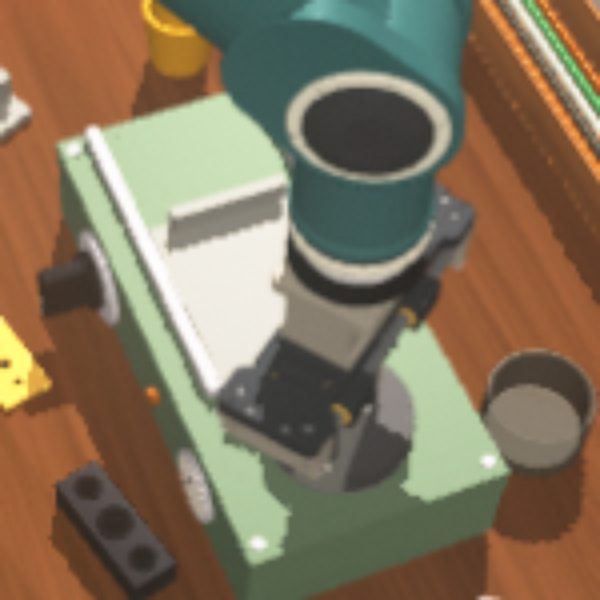

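The crop shows the slot turning with the fingers, and the z moment of 0.12 N m matches the cam's friction. I'll continue.

Emit:
drive_tool:
  targets:
    - [0,0,0,-0.1,140]
    - [0,0,0,-0.1,140]
    - [0,0,0,-0.1,140]
    - [0,0,0,-0.1,140]

```text
time: 9.1
position: [0.5879, -0.1525, 0.0911]
tcp_rot: [0.011, 0.623, 0.782, -0.0]
force: [-1.1, -0.1, 0.5]
gripper_width: 0.0412
```

Emit:
drive_tool:
  targets:
    - [0,0,0,-0.1,140]
    - [0,0,0,-0.1,140]
    - [0,0,0,-0.06,140]

```text
time: 9.48
position: [0.5877, -0.1518, 0.0911]
tcp_rot: [0.01, 0.718, 0.696, -0.002]
force: [-1.1, -0.4, 1.0]
gripper_width: 0.0414
```

```bash
python3 -c "
from h import *
s=sensors.read_state(); print(s['force'],s['ft_torque'])"
```

```text
[-1.07890924 -0.38386283  1.04788935] [-0.12660188  0.11951729  0.08534531]
```

Emit:
drive_tool:
  targets:
    - [0,0,0,-0.08,140]
    - [0,0,0,-0.05,140]
    - [0,0,0,-0.05,140]

```text
time: 9.85
position: [0.5876, -0.1515, 0.0911]
tcp_rot: [0.009, 0.776, 0.63, -0.002]
force: [-0.7, 0.1, 1.3]
gripper_width: 0.0416
```

```bash
python3 -c "
from h import *
s=sensors.read_state(); print(s['force'],s['ft_torque'])"
```

```text
[-0.66179115  0.05066249  1.28705752] [-0.14037009  0.08484526  0.17620104]
```

Emit:
drive_tool:
  targets:
    - [0,0,0,-0.06,140]
    - [0,0,0,-0.06,140]
    - [0,0,0,-0.06,140]

```text
time: 10.22
position: [0.5878, -0.1515, 0.0913]
tcp_rot: [0.011, 0.817, 0.577, -0.008]
force: [-2.4, -2.7, 1.1]
gripper_width: 0.042
```

```bash
python3 -c "
from h import *
s=sensors.read_state(); print(s['force'],s['ft_torque'])"
```

```text
[-2.38344406 -2.70879579  1.09457769] [-0.928425    0.40973827  6.71539656]
```

The moment jumped to 6.7 N m, which is the hard stop. I'll back off the turn, lift and check.

Emit:
drive_tool:
  targets:
    - [0,0,0,0.17,140]
    - [0,0,0,0.15,140]
    - [0,0,0,0,140]

```text
time: 10.6
position: [0.588, -0.1508, 0.0912]
tcp_rot: [0.012, 0.708, 0.706, -0.007]
force: [-0.0, -0.5, -0.5]
gripper_width: 0.0412
```

Emit:
drive_tool:
  targets:
    - [0,0,0.03,0,140]
    - [0,0,0.06,0,140]
    - [0,0,0.06,0,140]
    - [-0.06,0,0.03,0,140]
    - [-0.06,0,0,0,140]

```text
time: 11.22
position: [0.4726, -0.1505, 0.2722]
tcp_rot: [0.012, 0.711, 0.704, -0.009]
force: [-1.1, 0.5, 1.3]
gripper_width: 0.0413
```

Emit:
drive_tool:
  targets:
    - [-0.04,0.04,0,0,140]
    - [-0.04,0.04,0,0,140]
    - [0,0.05,0,0,140]
    - [0,0.05,0,0,140]
    - [0,0,0,0,140]

```text
time: 11.85
position: [0.3857, 0.0336, 0.2734]
tcp_rot: [0.01, 0.714, 0.7, -0.004]
force: [-0.3, -1.4, -0.1]
gripper_width: 0.0412
```

```bash
python3 - <<'E'
from h import *
s=sensors.read_state(); print(s['force'],s['ft_torque'])
a=cam('top')['img'][145:240,235:365]; b=cam('side')['img'][150:300,190:370]
a=cv2.resize(a,(520,380),interpolation=cv2.INTER_CUBIC)[:200+180]; 
b=cv2.resize(b,(280,233),interpolation=cv2.INTER_CUBIC); 
z=np.zeros((380,800,3),np.uint8); z[:,:520]=a; z[:233,520:]=b
cv2.imwrite('pics/z3.png',z[:,:,::-1])
E
```

```text
[-0.34994972 -1.42530647 -0.06607301] [-0.07680319  0.03623829 -0.05282428]
```

View pics/z3.png

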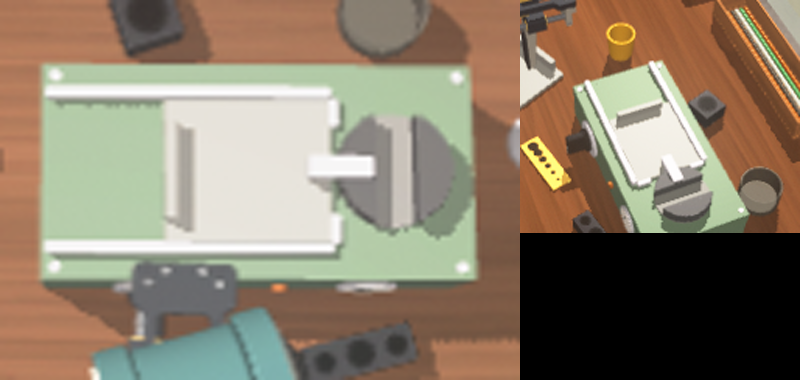

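The picture shows the slot square across the case at (400,170). The tongue points to +y over the keeper at (325,165), and the cover sits against both stops. The gripper is clear at z 0.27, so I hand in.

```bash
python3 -c "
from h import *
print(env.close_job(), sensors.read_state()['time'])"
```

```text
the job is handed in; nothing more can be done
the job is handed in; nothing more can be done
```

The cover is home and the cam fastener is locked; I handed the job in at about 12 s of the 51 s allowed.

- **Cover:** I pushed it about 44 mm with the shut fingers. It stalled at about 10 N, within 3 mm of the predicted home position. The next picture showed it against both stops.
- **Cam:** I set the two slightly opened fingertips in the slot and turned clockwise from about 0.25 rad. The moment stayed near the cam's friction of 0.12 N m, then rose to 6.7 N m at the hard stop. The fingers had turned about 0.36 rad past the final slot direction by then, more than the 0.16 rad of play I expected.
- **Last pictures:** These showed the slot square across the case and the tongue pointing to +y over the keeper. The hook itself is hidden under the tongue, so I judged the lock from the tongue's position and the hard stop.
- **Knob and loose things:** Those in view looked unmoved in the last pictures. I did not measure them, and the knob was mostly hidden from the top camera.
- **Wrist force:** The highest reading I took was about 11 N. I did not read the force during one last harder press on the cover.

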